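# Inspect and load ring dishes into the guarded curing station

### The arm

A 6-joint arm with a two-finger parallel gripper is mounted at the origin on the work surface. World frame = base frame: x ahead of the robot, y to its left, z up, the work surface at z = 0. Lengths are in m, angles in rad, forces in N, time in s.
With the tool pointing down it reaches from about 0.35 to 0.85 m from the base axis. Payload 8.1 kg.
Tool frame: the origin (TCP) lies on the centre line of the jaws, within the pads' length; the fingertips stand 17 mm ahead of it and the grasp point (between the pads) lies 2 mm behind it; z points along the fingers, y is the line along which they close (so a half turn about z gives the same grasp; the last joint's range is limited). The gripper opens to 93 mm and grips with 3 to 60 N. Pads are 15 mm wide; open, the fingers measure 128 mm over their backs; the gripper's body (75 mm by 188 mm) begins 65 mm behind the grasp point.
Start: joints at [-1.384, 0.13, 1.488, -0, 1.523, -0.085], TCP at [0.161, -0.578, 0.236] pointing down, gripper open.
Joint ranges: [-2.96, 2.96], [-0.89, 2.26], [0.02, 2.5], [-1.34, 4.48], [0, 2.73], [-2.66, 2.66]. Speed limits (rad/s): [2.39, 2.39, 2.79, 3.14, 3.14, 3.14].

### API

Orientations are given as a rotation vector (axis times angle).
In Python, from plant import robot, optics, close_job, models gives the robot as it stands.
- The arm moves only by the shell command python3 -m inch 'ROWS' [OPENING] [FORCE]. ROWS is a JSON object of lists of equal length, an entry for each row: "travel": the shift along the tool's x, y, z in m, a list of three; "spin": the turn about the tool's z in rad. In form: {"travel": [[x, y, z], ...], "spin": [spin, ...]}. A call has 1 to 10 rows; each row is the pose to reach, as a shift and turn from the pose commanded when the call began, along the tool's axes at that moment; what a row does not reach only later rows make up. A row lasts 1/12 s, in which the tool goes at most 41.7 mm and 7.16 degrees, less where a joint would pass 70% of its speed; a pose out of reach is approached as far as the arm can. A call with a gripper value outside its range is refused whole. OPENING is the closure, from 0 (fully open) to 1 (shut), set as the call begins (- or left out, the last holds). The fingers move at their own pace and stop on an object; FORCE is the grip in N (left out, the last holds). Time passes only in rows, so rows that repeat a pose let the fingers close. It gives the time, the measured TCP pose, the force, the opening and the grip force at its end, in the units of the state.
- robot.read_state(): the state, without advancing time (a new reading comes with each control period).
- optics.read_camera(name): name is "scene" or "top"; returns (picture, depth): 384x512x3 uint8, red, green, blue; 384x512 float32, m along the optical axis (not along the pixel's ray), 0 where there is no reading.
- optics.camera_info(name): a dict with "camera_matrix" (3x3 intrinsics, pixels), "view" (4x4, takes a point from world to camera coordinates). Camera axes: x right, y down, z forward; pixel columns grow to the right and rows downward; lengths in m; the calibration is good to about 2 mm. A picture is of the moment at which its call begins. camera_info takes no time and is no camera call.
- close_job(): hands the job in; it is judged then, once.
Trained networks look in the newest picture that a camera, given by its name, has taken for a name from the list of things; names that differ only in an ending like _2 or _b are one class to them, and where a whole thing is asked for, a point or a joint stands for the part that bears it (a point fixed in the world has none). Each returns a list of dicts, best first, with "p" (0 to 1); they miss things now and then, are a little off and sometimes report something else, mostly with a low value. They report only what shows in the picture. A call takes as long as a camera call.
- models.look_for(camera, name): "centre" ([x, y, z] in m, in world coordinates, good to about 4 mm: the middle of the surface that is visible of it).
- models.masks_of(camera, name): "region" (384x512 bool, what is visible of it).
The state is a dict: "t": time; "q": joint angles; "dq": joint speeds; "joint_torque": joint torques, N m; "tool_pos": TCP position; "orientation": TCP orientation; "force": force on the tool from outside, world axes, zero at the start; "wrist_torque": the same for the moment, N m; "opening": finger opening in m; "gripper_force": force on a finger pad.
Only numpy, scipy, OpenCV 4.12 (cv2) and the standard library are available. Lean on these libraries where they do the work, as an engineer would, in place of code of your own. Each camera call takes 0.05 s, during which the arm holds its last target. There are 200 camera calls.

### The job

First swing the amber guard of the curing station up until it stands about upright and stays there. Then, going in the order red, yellow, green, blue through whichever dishes are on the bench, lift each dish level in front of the microscope, centred above the ring light at the height of the lens, hold it still there for two seconds and set it down upright, well within one of the white pads, one dish to a pad. When every dish is loaded, lower the guard fully closed, and only then press the green start button all the way and let go; never press it with the guard raised, leave the tape, jar and screwdriver alone, and finish with the guard shut and every dish still on a pad.

Things in the scene. Friction and masses are not known exactly. Their poses are not given: they have to be found in the camera images.
- dish_red: closed round dish, 50 mm diameter, 24 mm high, 50 to 100 g, red cup and red rim under a clear lid, a silver ring inside; one rigid piece. Origin: centre of its underside, z up along its axis. Starts upright on the table on the dark mat; dishes start at least 80 mm apart between centres. May be absent (None).
- dish_yellow: closed round dish, 50 mm diameter, 24 mm high, 50 to 100 g, yellow cup and yellow rim under a clear lid, a silver ring inside; one rigid piece. Origin: centre of its underside, z up along its axis. Starts upright on the table on the dark mat; dishes start at least 80 mm apart between centres. May be absent (None).
- dish_green: closed round dish, 50 mm diameter, 24 mm high, 50 to 100 g, green cup and green rim under a clear lid, a silver ring inside; one rigid piece. Origin: centre of its underside, z up along its axis. Starts upright on the table on the dark mat; dishes start at least 80 mm apart between centres. May be absent (None).
- dish_blue: closed round dish, 50 mm diameter, 24 mm high, 50 to 100 g, blue cup and blue rim under a clear lid, a silver ring inside; one rigid piece. Origin: centre of its underside, z up along its axis. Starts upright on the table on the dark mat; dishes start at least 80 mm apart between centres. May be absent (None).
- station: curing station, fixed: grey base plate 200 (x) by 260 (y) by 30 mm high with three white round pads printed on its top; a black block on its +y side carries the start button. Origin: centre of the underside of the base plate; its -x side faces the robot, the guard's hinge is along its +x side.
- pad0 (a point): centre of the -y end white pad (70 mm diameter, flush with the base plate's top, 30 mm above the table). The three pads lie in a row along the station's y, 76 mm apart, 125 mm to the robot's side of the hinge line. Any dish may stand on any pad, one dish to a pad.
- pad1 (a point): centre of the middle white pad (70 mm diameter, flush with the base plate's top, 30 mm above the table). The three pads lie in a row along the station's y, 76 mm apart, 125 mm to the robot's side of the hinge line. Any dish may stand on any pad, one dish to a pad.
- pad2 (a point): centre of the +y end white pad (70 mm diameter, flush with the base plate's top, 30 mm above the table). The three pads lie in a row along the station's y, 76 mm apart, 125 mm to the robot's side of the hinge line. Any dish may stand on any pad, one dish to a pad.
- guard (a joint): angle of the amber see-through guard, rad: 0 closed, 1.6 most open (just past upright); turns about the station's +y axis, robot side rising. Stiff hinge: stays where it is left, about 5 N at the handle lifts it. A hood 180 (x) by 250 (y) by 55 mm high, 51 mm inside, 0.35 kg, walled on the robot's side and both y ends.
- guard_handle (a point): centre of the guard's handle, moving with it: black round bar, 12 mm diameter, 120 mm along the station's y, on two feet 56 mm either side of the middle (100 mm free between). Closed, it is 36 mm above the hood's top at its robot-side edge, 125 mm above the table, 185 mm in front of and 93 mm above the hinge line. It can turn between the fingers.
- guard_hinge (a point): middle of the guard's hinge line (along the station's y), 32 mm above the table at 90 mm to the +x side of the station's origin; does not move as the guard turns.
- start (a joint): travel of the green start button, m: 0 released, 0.006 fully down; pressed downwards, a spring of about 5 N brings it back. It counts as pressed beyond 0.004.
- start_top (a point): centre of the top of the green start button (32 mm diameter), on the black block beside the hood, facing up.
- scope: inspection microscope, fixed. Its level grey barrel, 165 mm above the table, looks along its own -y from 120 mm to the +y side of the viewing place. A white ring light (120 mm across, top 82 mm above the table, blue glow) lies flat below the viewing place. Origin: on the table under the ring light's centre. The other sides and above are free.
- view (a point): the viewing place: where the centre of a dish's underside belongs when shown. Straight above the centre of the ring light, 153 mm above the table, so that the middle of the dish is on the barrel's axis.
- tape: bystander: loose roll of cream masking tape, 100 mm diameter, 24 mm high, lying flat; origin at the centre of its underside.
- jar: bystander: loose glass jar, 52 mm diameter, 65 mm high; origin at the centre of its underside.
- driver: bystander: loose screwdriver with orange handle, lying on the table; origin on its underside.

How it is judged:
By the outcome, as a careful person would: the job done as asked, in the order asked, and still so for the second after the job is handed in, with the robot touching nothing.
Of dish_red, dish_yellow, dish_green, dish_blue only 2 to 3 are there at a start; the rules pass over those that are not, and their reading is None.
At some moment in a run one of dish_red, dish_yellow, dish_green, dish_blue may be knocked a few centimetres aside while the robot is not near it.
It also fails if it takes over 210 s, if anything falls off the work surface, if the arm or the gripper's body presses on something with over 40 N, if the wrist force passes 120 N, or if a joint passes its speed limit or range.

## Working session

There is one attempt and no reset: what is moved stays moved. The work goes in short steps, Python scripts to look and compute and a shell command to move; the robot and the scene stay as the last step left them, time stands still between calls to the robot, and variables do not carry over. Pictures are saved under pics/ and viewed, at most 14 in all, crops included, and the job is handed in when it is done.

```bash
ls; mkdir -p pics; cat > h.py <<'E'
import numpy as np, cv2
from plant import robot, optics, models
from scipy.spatial.transform import Rotation as R
def snap(cam,name=None):
    im,d=optics.read_camera(cam)
    if name: cv2.imwrite(f'pics/{name}.png',im[:,:,::-1])
    return im,d
def cloud(cam,d):
    i=optics.camera_info(cam);K=np.array(i['camera_matrix']);V=np.array(i['view'])
    v,u=np.mgrid[0:384,0:512]
    p=np.stack([(u-K[0,2])/K[0,0]*d,(v-K[1,2])/K[1,1]*d,d,np.ones_like(d)],-1)
    return (p@np.linalg.inv(V).T)[...,:3]
def pts(cam,name,d,k=0):
    m=models.masks_of(cam,name)
    if not m: return None,0
    return cloud(cam,d)[m[k]['region']&(d>0)],m[k]['p']
def to_tool(target):
    s=robot.read_state();M=R.from_rotvec(s['orientation']).as_matrix()
    return M.T@(np.array(target)-s['tool_pos'])
E
python3 - <<'E'
from h import *
s=robot.read_state();print(s); print(R.from_rotvec(s['orientation']).as_matrix().round(3))
a,_=snap('scene');b,_=snap('top')
cv2.imwrite('pics/a.png',a[:,:,::-1]);cv2.imwrite('pics/b.png',b[:,:,::-1])
for n in ['dish_red','dish_yellow','dish_green','dish_blue','station','guard','guard_handle','start','start_top','scope','tape','jar','driver']:
  for c in ['scene','top']:
    print(n,c,[(np.round(o['centre'],3).tolist(),round(o['p'],2)) for o in models.look_for(c,n)][:2])
E
```

```text
pics
{'t': 0.0, 'q': array([-1.38440771e+00,  1.31157346e-01,  1.48922503e+00,  2.41063895e-05,
        1.52298665e+00, -8.53914697e-02]), 'dq': array([-5.17045547e-04, -1.64513166e-03,  1.14121999e-03,  7.12196912e-05,
       -1.07766580e-03, -5.27297248e-04]), 'joint_torque': array([ 2.54626693e-04, -5.59837246e+01, -4.91758955e+01,  7.67670712e-02,
        3.51857662e-02, -1.39474241e-04]), 'tool_pos': array([ 0.16100775, -0.57746292,  0.23461948]), 'orientation': array([-3.11087206e+00, -4.25356151e-01,  1.03016002e-04]), 'force': array([-0.00155011,  0.33716107, -1.14585824]), 'wrist_torque': array([ 0.06059104,  0.02845545, -0.02776394]), 'gripper_force': 0.0, 'opening': 0.0928123433514066}
[[ 0.963  0.268 -0.   ]
 [ 0.268 -0.963  0.002]
 [ 0.    -0.002 -1.   ]]
dish_red scene [([0.605, -0.268, 0.022], 0.71)]
dish_red top [([0.6, -0.258, 0.022], 0.58)]
dish_yellow scene []
dish_yellow top []
dish_green scene []
dish_green top [([0.488, -0.264, 0.025], 0.63)]
dish_blue scene []
dish_blue top [([0.694, -0.231, 0.066], 0.52)]
station scene [([0.558, -0.02, 0.106], 0.84)]
station t
[... 167 characters left out ...]
0.107], 0.61)]
guard_handle scene [([0.553, -0.015, 0.11], 0.79)]
guard_handle top [([0.544, 0.007, 0.108], 0.58)]
start scene []
start top [([0.541, 0.01, 0.108], 0.28)]
start_top scene [([0.298, 0.277, 0.023], 0.49)]
start_top top [([0.539, 0.176, 0.05], 0.65)]
scope scene [([0.513, 0.573, 0.081], 0.92), ([0.559, -0.021, 0.108], 0.48)]
scope top [([0.495, 0.552, 0.081], 0.64), ([0.544, 0.006, 0.113], 0.46)]
tape scene [([0.298, 0.276, 0.024], 0.83), ([0.555, -0.013, 0.108], 0.24)]
tape top [([0.293, 0.279, 0.025], 0.85), ([0.499, 0.554, 0.084], 0.51)]
jar scene [([0.704, -0.243, 0.063], 0.55)]
jar top []
driver scene [([0.735, 0.291, 0.02], 0.65)]
driver top [([0.726, 0.301, 0.022], 0.62)]
```

View pics/a.png

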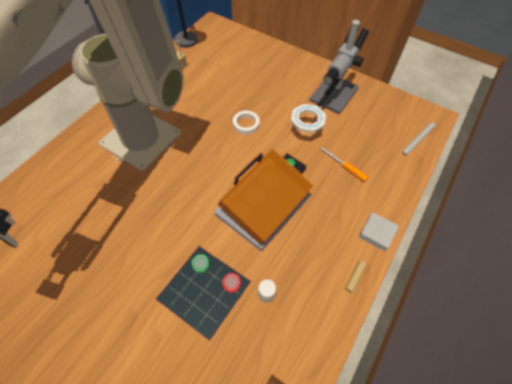

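View pics/b.png

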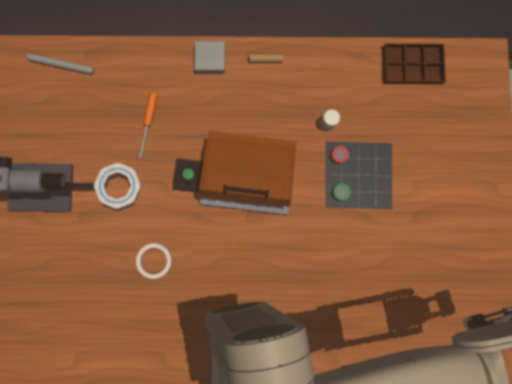

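The bench has two dishes, red (top view about 340,154) and green (about 342,191). The guard is closed with its handle at about (245,191), the button is at (188,174) and the ring light at (117,186). Next I'll measure these precisely.

```bash
python3 - <<'E'
from h import *
im,d=snap('top');P=cloud('top',d);x,y,z=P[...,0],P[...,1],P[...,2]
hsv=cv2.cvtColor(im,cv2.COLOR_RGB2HSV);H,S,V=hsv[...,0],hsv[...,1],hsv[...,2]
print('table z',np.median(z[(x>.3)&(x<.35)&(y>0)&(y<.2)]))
def rect(m,n):
    m=m&(d>0)
    q=P[m]; r=cv2.minAreaRect(q[:,:2].astype(np.float32)); print(n,len(q),np.round(r[0],4),np.round(r[1],4),round(r[2],2),'med',np.median(q,0).round(4));return q
g=(abs(x-.55)<.2)&(abs(y)<.22)
q=rect(g&(V<60)&(z>.105)&(z<.14)&(y<.12),'handle')
q=rect(g&(z>.07)&(z<.1)&(H<18)&(S>150),'hoodtop')
q=rect(g&(H>45)&(H<75)&(S>120)&(z>.03),'button')
q=rect(g&(y>.13)&(z>.03)&(z<.09),'block')
q=rect(g&(z>.02)&(z<.036)&(x<.5)&(y<.13),'baseplate')
r=(abs(x-.5)<.1)&(abs(y-.43)<.15)&(z>.07)&(z<.09)
for nm,mm in [('ring',r)]:
    q=P[mm&(d>0)];c,rad=cv2.minEnclosingCircle(q[:,:2].astype(np.float32));print(nm,len(q),c,rad,np.median(q,0),q[:,:2].min(0),q[:,:2].max(0))
for n in ['dish_red','dish_green','scope']:
    for c in ['top','scene']:
        dd=d if c=='top' else snap('scene')[1]
        q,p=pts(c,n,dd)
        if q is None: continue
        q=q[q[:,2]>.015]
        cc,rr=cv2.minEnclosingCircle(q[:,:2].astype(np.float32)); print(n,c,round(p,2),len(q),np.round(cc,4),round(rr,4),np.median(q,0).round(4),np.percentile(q,[2,98],0).round(3).tolist())
E
```

```text
table z 0.004037698575794169
handle 0 [0. 0.] [0. 0.] 0.0 med [nan nan nan]
hoodtop 1439 [0.5524 0.0059] [0.2501 0.1852] 82.94 med [ 0.6189 -0.0027  0.0929]
button 0 [0. 0.] [0. 0.] 0.0 med [nan nan nan]
block 610 [0.521  0.1755] [0.1328 0.0882] 0.73 med [0.5367 0.1783 0.0346]
baseplate 643 [0.4497 0.0101] [0.2432 0.0229] 82.93 med [0.4493 0.011  0.0305]
ring 1193 (0.5030149817466736, 0.41361498832702637) 0.10470510274171829 [0.50383016 0.38417932 0.08283949] [0.44022893 0.3090149 ] [0.56805238 0.51821513]
dish_red top 0.62 310 [0.6927 0.3033] 0.0965 [0.7332 0.2977 0.0232] [[0.611, 0.281, 0.016], [0.785, 0.32, 0.031]]
dish_red scene 0.84 226 [ 0.604  -0.2665] 0.0248 [ 0.604  -0.2677  0.0242] [[0.582, -0.289, 0.017], [0.627, -0.244, 0.028]]
dish_green top 0.57 226 [ 0.4908 -0.2676] 0.025 [ 0.4907 -0.2672  0.0243] [[0.47, -0.29, 0.018], [0.513, -0.244, 0.029]]
scope top 0.94 4347 [0.502  0.5088] 0.1999 [0.4967 0.5563 0.0821] [[0.442, 0.323, 0.016], [0.57, 0.688, 0.205]]
scope scene 0.8 2664 [0.4459 0.6674] 0.365 [0.5136 0.58   0.0845] [[0.445, 0.319, 0.018], [0.57, 0.703, 0.295]]
  return _methods._mean(a, axis=axis, dtype=dtype,
  ret = um.true_divide(
```

```bash
python3 - <<'E'
from h import *
np.set_printoptions(suppress=True)
psi=np.radians(-7.06);ex=np.array([np.cos(psi),np.sin(psi)]);ey=np.array([-np.sin(psi),np.cos(psi)])
for cam in ['top','scene']:
    im,d=snap(cam);P=cloud(cam,d);x,y,z=P[...,0],P[...,1],P[...,2]
    o=np.array([.5424,.0059]) 
    a=(P[...,:2]-o)@ex;b=(P[...,:2]-o)@ey
    g=(d>0)&(abs(a)<.16)&(abs(b)<.25)
    def rep(n,m):
        m=m&g
        if m.sum()<5: print(cam,n,m.sum());return
        print(cam,n,m.sum(),'a',np.percentile(a[m],[1,50,99]).round(4),'b',np.percentile(b[m],[1,50,99]).round(4),'z',np.median(z[m]).round(4),'mid',((a[m].min()+a[m].max())/2).round(4),((b[m].min()+b[m].max())/2).round(4))
    rep('handle',(z>.108)&(z<.14)&(a<0))
    rep('hood',(z>.082)&(z<.1)&(b<.13))
    rep('base',(z>.025)&(z<.035)&(b<.13))
    rep('block',(b>.14)&(z>.025))
    hsv=cv2.cvtColor(im,cv2.COLOR_RGB2HSV)
    rep('button',(hsv[...,0]>40)&(hsv[...,0]<80)&(hsv[...,1]>90)&(b>.12)&(z>.02))
    r=(d>0)&(abs(x-.5)<.1)&(abs(y-.39)<.09)&(z>.072)&(z<.092)
    q=P[r];print('ring',q[:,:2].min(0),q[:,:2].max(0),q[:,:2].mean(0))
    ctr=np.array([.503,.384])
    # least-squares annulus fit via white/bright region moments
    u=np.zeros(z.shape,np.uint8);u[r]=255
    cs,_=cv2.findContours(u,cv2.RETR_CCOMP,cv2.CHAIN_APPROX_NONE)
    for c in cs:
        if len(c)>30:
            pp=P[c[:,0,1],c[:,0,0]][:,:2]; A=np.c_[2*pp,np.ones(len(pp))];s=np.linalg.lstsq(A,(pp**2).sum(1),rcond=None)[0];print('circ',len(c),s[:2].round(4),np.sqrt(s[2]+s[:2]@s[:2]).round(4))
    for n in (['dish_red'] if cam=='top' else ['dish_green']):
        pass
    hh=hsv
    for n,m in [('red',((hh[...,0]<8)|(hh[...,0]>170))&(hh[...,1]>90)),('green',(hh[...,0]>45)&(hh[...,0]<85)&(hh[...,1]>50))]:
        m=m&(d>0)&(abs(x-.55)<.15)&(abs(y+.25)<.15)&(z>.012)
        c,rr=cv2.minEnclosingCircle(P[m][:,:2].astype(np.float32));print(n,m.sum(),np.round(c,4),round(rr,4),np.median(P[m],0).round(4))
E
```

```text
top handle 2403 a [-0.0787 -0.0376 -0.0008] b [-0.1216  0.0019  0.1235] z 0.125 mid -0.0401 0.0012
top hood 1602 a [-0.0855  0.0739  0.1014] b [-0.1217  0.0009  0.1237] z 0.0927 mid 0.0083 0.0009
top base 658 a [-0.1036 -0.0922  0.0996] b [-0.2485 -0.0052  0.1273] z 0.0305 mid 0.0044 -0.0601
top block 758 a [-0.0684 -0.0259  0.0198] b [0.1408 0.1756 0.2132] z 0.0327 mid -0.024 0.1771
top button 105 a [-0.0384 -0.0222 -0.0051] b [0.1562 0.1705 0.1846] z 0.052 mid -0.0219 0.1712
ring [0.44001903 0.30876029] [0.5671358  0.47939738] [0.50246886 0.37880559]
circ 159 [0.5029 0.3847] 0.0658
circ 79 [0.5026 0.3719] 0.0377
red 140 [ 0.602  -0.2652] 0.0261 [ 0.5971 -0.2606  0.0251]
green 114 [ 0.4904 -0.2681] 0.0253 [ 0.4876 -0.262   0.0249]
scene handle 1796 a [-0.0699 -0.0351 -0.0005] b [-0.1249 -0.0122  0.1228] z 0.1258 mid -0.0385 0.0004
scene hood 1344 a [-0.0606  0.0762  0.1019] b [-0.1252 -0.0194  0.1226] z 0.0927 mid 0.0099 0.0004
scene base 418 a [-0.1002  0.0228  0.1026] b [-0.2448 -0.1201  0.1165] z 0.0302 mid 0.0042 -0.0613
scene block 205 a [-0.0669 -0.0127  0.0214] b [0.1661 0.193  0.2136] z 0.0321 mid -0.0223 0.1896
scene button 49 a [-0.0443 -0.0196 -0.0065] b [0.1666 0.1785 0.2042] z 0.0511 mid -0.0259 0.1851
ring [0.44035304 0.30668192] [0.5667106  0.47926422] [0.50496305 0.37267513]
circ 103 [0.5043 0.3832] 0.0656
circ 51 [0.5028 0.3698] 0.038
red 147 [ 0.6033 -0.2659] 0.025 [ 0.6041 -0.2684  0.0237]
green 133 [ 0.4923 -0.2678] 0.0256 [ 0.4954 -0.2706  0.0233]
```

```bash
python3 - <<'E'
from h import *
np.set_printoptions(suppress=True)
psi=np.radians(-7.06);ex=np.array([np.cos(psi),np.sin(psi)]);ey=np.array([-np.sin(psi),np.cos(psi)])
o=np.array([.5424,.0059])
for cam in ['top','scene']:
    im,d=snap(cam);P=cloud(cam,d);z=P[...,2]
    a=(P[...,:2]-o)@ex;b=(P[...,:2]-o)@ey
    m=(d>0)&(abs(a)<.11)&(abs(b)<.13)&(z>.07)
    hsv=cv2.cvtColor(im,cv2.COLOR_RGB2HSV); am=m&(hsv[...,1]>150)&(hsv[...,2]>70)&(abs(b)<.1)
    A=np.c_[a[am],b[am],np.ones(am.sum())];w=z[am]
    for _ in range(5):
        s=np.linalg.lstsq(A,w,rcond=None)[0];r=abs(A@s-w);k=r<max(.003,2*np.median(r));A,w=A[k],w[k]
    print(cam,'plane',s,len(w),'range a',A[:,0].min(),A[:,0].max(),'angle',np.arctan(-s[0]))
    hgt=z-(s[0]*a+s[1]*b+s[2]); hm=m&(hgt>.025)
    print('handle',hm.sum(),'a',np.percentile(a[hm],[2,50,98]),'b',np.percentile(b[hm],[1,50,99]),'z',np.median(z[hm]),z[hm].max())
    for bb in (-.04,-.02,0,.02,.04):
        k=hm&(abs(b-bb)<.01); print(bb,k.sum(),np.median(a[k]),np.percentile(z[k],90))
E
```

```text
top plane [-0.28669906  0.00171005  0.11559777] 2920 range a -0.07334290584975799 0.10215194895822775 angle 0.27920987049538126
handle 219 a [-0.07055974 -0.06480738 -0.05799777] b [-0.05871392 -0.001169    0.05974237] z 0.1790277197161254 0.18726660754840263
-0.04 36 -0.0654361000354102 0.1829235149091354
-0.02 34 -0.06474111944226411 0.1818061881097068
0 35 -0.06478067183418038 0.18118048847199714
0.02 37 -0.06558025225905952 0.183101145141556
0.04 32 -0.06475113163703994 0.1826368307263579
scene plane [-0.302368   -0.00045644  0.11610539] 2791 range a -0.0740037086096959 0.10254065950708868 angle 0.2936278570072114
handle 163 a [-0.0687799  -0.06129388 -0.05640001] b [-0.06014986 -0.00574612  0.05838534] z 0.17856065784574904 0.18474637291580065
-0.04 25 -0.061951102741486665 0.18125814163520007
-0.02 26 -0.061938478345299926 0.18132559933129228
0 20 -0.061246987238257 0.18169162911726344
0.02 22 -0.06202319917118618 0.1811351564655198
0.04 26 -0.060914209724532806 0.18085660299434997
```

The guard already stands about 0.29 rad open. Its handle is near (0.480, 0.014, 0.174), and the station yaw is -7.1°.

```bash
cat >> h.py <<'E'
psi=np.radians(-7.06);ex=np.array([np.cos(psi),np.sin(psi),0]);ey=np.array([-np.sin(psi),np.cos(psi),0])
O=np.array([.5424,.0059,0])-.001*ex+.0005*ey
def st(a,b,z): return O+a*ex+b*ey+[0,0,z]
HINGE=.09
def handle(th):
    f=np.pi-np.arctan2(93,185)-th; r=.2071
    return st(HINGE+r*np.cos(f),0,.032+r*np.sin(f))
VIEW=np.array([.5032,.3712,.153])
def go(target,cyaw=None):
    s=robot.read_state();M=R.from_rotvec(s['orientation']).as_matrix()
    t=to_tool(target);y=np.arctan2(M[1,1],M[0,1]);sp=None
    if cyaw is not None:
        dw=(cyaw-y+np.pi/2)%np.pi-np.pi/2; sp=round(-dw,3)
    print('travel',t.round(4).tolist(),'spin',sp,'| pos',s['tool_pos'].round(4),'q6',s['q'][5].round(2),'t',round(s['t'],2),'F',s['force'].round(1),'op',round(s['opening'],4),'gf',round(s['gripper_force'],1))
E
python3 - <<'E'
from h import *
print(handle(.285)); go(handle(.285)+[0,0,.09],psi)
E
```

```text
[0.48051598 0.01406801 0.17328969]
travel [0.4666, -0.4846, -0.0276] spin -1.176 | pos [ 0.1611 -0.578   0.2356] q6 -0.09 t 2.1 F [ 0.5 -0.3 -0.5] op 0.0933 gf 0.0
```

```bash
python3 -m inch '{"travel":[[0.03,-0.03,-0.02],[0.06,-0.06,-0.0276],[0.09,-0.09,-0.0276],[0.12,-0.12,-0.0276],[0.15,-0.15,-0.0276],[0.18,-0.18,-0.0276],[0.21,-0.21,-0.0276],[0.24,-0.24,-0.0276],[0.26,-0.27,-0.0276],[0.28,-0.29,-0.0276]],"spin":[-0.12,-0.24,-0.36,-0.48,-0.6,-0.72,-0.84,-0.96,-1.08,-1.176]}' 0.5
python3 - <<'E'
from h import *
go(handle(.285)+[0,0,.09],psi)
E
```

```text
t: 2.93
tool_pos: [0.3534, -0.2209, 0.2635]
orientation: [2.346, 2.088, 0.001]
force: [-0.2, 0.7, 0.1]
opening: 0.0462
gripper_force: 0.0
travel [0.2481, 0.099, 0.0003] spin 0.007 | pos [ 0.3534 -0.2209  0.2635] q6 -0.57 t 2.93 F [-0.2  0.7  0.1] op 0.0462 gf 0.0
```

```bash
python3 -m inch '{"travel":[[0.03,0.012,0],[0.06,0.024,0],[0.09,0.036,0],[0.12,0.048,0],[0.15,0.06,0],[0.18,0.072,0],[0.21,0.084,0],[0.235,0.094,0],[0.248,0.099,0],[0.248,0.099,0]],"spin":[0.007,0.007,0.007,0.007,0.007,0.007,0.007,0.007,0.007,0.007]}'
python3 - <<'E'
from h import *
go(handle(.285)+[0,0,-.002],psi)
snap('top','c'); snap('scene','d')
E
```

```text
t: 3.77
tool_pos: [0.4824, 0.013, 0.2631]
orientation: [-2.357, -2.076, -0.001]
force: [-0.0, -0.6, -0.3]
opening: 0.0464
gripper_force: 0.0
travel [0.0007, -0.002, 0.0918] spin -0.004 | pos [0.4824 0.013  0.2631] q6 0.05 t 3.77 F [-0.  -0.6 -0.3] op 0.0464 gf 0.0
```

View pics/d.png

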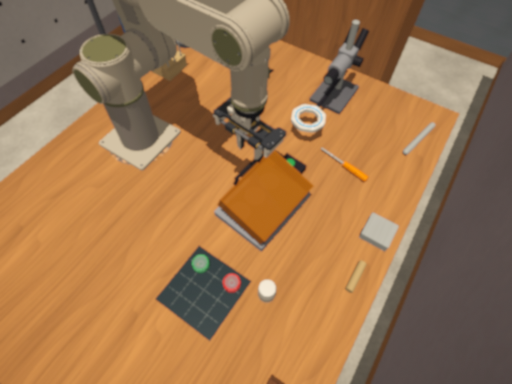

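The gripper sits above the handle at about (258,150). I'll descend and grip it.

```bash
python3 -m inch '{"travel":[[0,-0.002,0.02],[0,-0.002,0.04],[0,-0.002,0.06],[0,-0.002,0.075],[0,-0.002,0.085],[0,-0.002,0.092],[0,-0.002,0.092]],"spin":[0,0,0,0,0,0,0]}'
python3 -m inch '{"travel":[[0,0,0],[0,0,0],[0,0,0],[0,0,0],[0,0,0],[0,0,0]],"spin":[0,0,0,0,0,0]}' 1 20
python3 - <<'E'
from h import *
go(handle(.285)+[0,0,-.002],psi)
p=robot.read_state()['tool_pos']; 
for t in np.arange(.35,1.6,.0666):
    print(round(t,2),((handle(t)-handle(.285))@ex).round(4),(-(handle(t)-handle(.285))[2]).round(4))
M=R.from_rotvec(robot.read_state()['orientation']).as_matrix();print(M.round(3))
E
```

```text
t: 4.45
tool_pos: [0.4788, 0.0101, 0.17]
orientation: [-2.361, -2.07, 0.002]
force: [0.1, -0.2, -0.2]
opening: 0.0463
gripper_force: 0.0
t: 4.95
tool_pos: [0.4791, 0.0109, 0.1716]
orientation: [-2.36, -2.072, 0.001]
force: [-16.6, 1.8, 12.3]
opening: 0.0112
gripper_force: 19.9
travel [0.0033, 0.001, 0.0003] spin -0.007 | pos [0.4791 0.0109 0.1716] q6 0.05 t 4.95 F [-16.6   1.8  12.3] op 0.0112 gf 19.9
0.35 0.0095 -0.0095
0.42 0.0198 -0.0186
0.48 0.0308 -0.027
0.55 0.0423 -0.0347
0.62 0.0542 -0.0416
0.68 0.0666 -0.0476
0.75 0.0794 -0.0529
0.82 0.0924 -0.0572
0.88 0.1058 -0.0607
0.95 0.1193 -0.0633
1.02 0.133 -0.065
1.08 0.1468 -0.0658
1.15 0.1606 -0.0656
1.22 0.1743 -0.0645
1.28 0.188 -0.0626
1.35 0.2015 -0.0597
1.42 0.2147 -0.0559
1.48 0.2277 -0.0513
1.55 0.2403 -0.0457
[[ 0.129  0.992 -0.001]
 [ 0.992 -0.129  0.   ]
 [-0.    -0.001 -1.   ]]
```

```bash
python3 -m inch '{"travel":[[0,0.0085,-0.0095],[0,0.0188,-0.0186],[0,0.0298,-0.027],[0,0.0413,-0.0347],[0,0.0532,-0.0416],[0,0.0656,-0.0476],[0,0.0784,-0.0529],[0,0.0914,-0.0572],[0,0.1048,-0.0607],[0,0.1183,-0.0633]],"spin":[0,0,0,0,0,0,0,0,0,0]}'
python3 - <<'E'
from h import *
s=robot.read_state();p=s['tool_pos']+[0,0,.002]-st(HINGE,0,.032);print('th',np.pi-np.arctan2(93,185)-np.arctan2(p[2],p@ex),'r',np.hypot(p[2],p@ex),s['force'],s['wrist_torque'])
E
```

```text
t: 5.78
tool_pos: [0.597, -0.0043, 0.2353]
orientation: [-2.36, -2.072, 0.001]
force: [-3.5, 1.3, 1.0]
opening: 0.0114
gripper_force: 20.0
th 0.94319891289868 r 0.2080547251379339 [-3.4588903   1.26318266  1.02619577] [0.04927383 0.69191796 0.02659061]
```

```bash
python3 -m inch '{"travel":[[0,0.0137,-0.0017],[0,0.0275,-0.0025],[0,0.0413,-0.0023],[0,0.055,-0.0012],[0,0.0687,0.0007],[0,0.0822,0.0036],[0,0.0954,0.0074],[0,0.1084,0.012],[0,0.121,0.0176],[0,0.1240,0.019]],"spin":[0,0,0,0,0,0,0,0,0,0]}'
python3 - <<'E'
from h import *
s=robot.read_state();p=s['tool_pos']+[0,0,.002]-st(HINGE,0,.032);print('th',np.pi-np.arctan2(93,185)-np.arctan2(p[2],p@ex),'r',np.hypot(p[2],p@ex),s['force'],s['wrist_torque'])
E
```

```text
t: 6.62
tool_pos: [0.7211, -0.0205, 0.2148]
orientation: [-2.361, -2.073, -0.001]
force: [-0.3, 0.9, 2.3]
opening: 0.0112
gripper_force: 20.0
th 1.5651950258566063 r 0.20630271791002236 [-0.31659768  0.91656394  2.34502289] [ 0.07787934 -0.00732041  0.05652719]
```

```bash
python3 -m inch '{"travel":[[0,0,0],[0,0,0],[0,0,0],[0,0,-0.01],[0,0,-0.03],[0,0,-0.055],[0,0,-0.08],[0,0,-0.08]],"spin":[0,0,0,0,0,0,0,0]}' 0.72 20
python3 - <<'E'
from h import *
go([.603,-.266,.2],psi)
snap('scene','e')
E
```

```text
t: 7.28
tool_pos: [0.7216, -0.0208, 0.3042]
orientation: [2.355, 2.067, 0.011]
force: [0.6, -0.4, 2.1]
opening: 0.0264
gripper_force: 0.0
travel [-0.2585, -0.0868, 0.1032] spin -0.007 | pos [ 0.7216 -0.0208  0.3042] q6 0.03 t 7.28 F [ 0.6 -0.4  2.1] op 0.0264 gf 0.0
```

View pics/e.png

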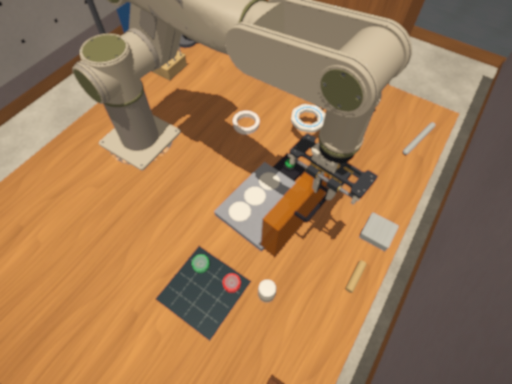

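The guard is upright and the three pads are visible at (240,211), (255,196) and (268,180). Now to the red dish.

```bash
cat >> h.py <<'E'
def dish(col,zmin=.012,box=None,cams=('top','scene')):
    for cam in cams:
        im,d=snap(cam);P=cloud(cam,d);hh=cv2.cvtColor(im,cv2.COLOR_RGB2HSV);x,y,z=P[...,0],P[...,1],P[...,2]
        m=((hh[...,0]<8)|(hh[...,0]>170))&(hh[...,1]>90) if col=='red' else (hh[...,0]>45)&(hh[...,0]<85)&(hh[...,1]>50)
        m=m&(d>0)&(x>.35)&(x<.8)&(y<.13)&(y>-.45)&(z>zmin)&(z<.12)
        if m.sum()<8: print(col,cam,'none');continue
        c,rr=cv2.minEnclosingCircle(P[m][:,:2].astype(np.float32));print(col,cam,m.sum(),np.round(c,4),round(rr,4),'z',np.percentile(P[m][:,2],[5,50,95]).round(3))
E
python3 -m inch '{"travel":[[-0.03,-0.008,0],[-0.06,-0.02,0],[-0.09,-0.03,0],[-0.12,-0.04,0],[-0.15,-0.05,0],[-0.18,-0.06,0.01],[-0.21,-0.07,0.035],[-0.235,-0.08,0.06],[-0.255,-0.087,0.085],[-0.2585,-0.087,0.1]],"spin":[0,0,0,0,0,0,0,0,0,0]}' 0.23 20
python3 - <<'E'
from h import *
dish('red');dish('green')
go([.603,-.266,.02],psi)
E
```

```text
t: 8.17
tool_pos: [0.5963, -0.2683, 0.1916]
orientation: [-2.362, -2.066, 0.005]
force: [-0.2, 1.7, -0.1]
opening: 0.0714
gripper_force: 0.0
red top none
red scene 118 [ 0.6036 -0.2664] 0.0246 z [0.015 0.024 0.027]
green top none
green scene 130 [ 0.4918 -0.269 ] 0.0251 z [0.018 0.024 0.027]
travel [-0.0005, 0.0034, 0.1755] spin -0.007 | pos [ 0.5998 -0.2652  0.1955] q6 -0.36 t 8.37 F [0.2 0.5 0.4] op 0.0714 gf 0.0
```

```bash
python3 -m inch '{"travel":[[-0.0005,0.0034,0.025],[-0.0005,0.0034,0.055],[-0.0005,0.0034,0.085],[-0.0005,0.0034,0.115],[-0.0005,0.0034,0.14],[-0.0005,0.0034,0.16],[-0.0005,0.0034,0.17],[-0.0005,0.0034,0.175],[-0.0005,0.0034,0.175]],"spin":[0,0,0,0,0,0,0,0,0]}'
python3 -m inch '{"travel":[[0,0,0],[0,0,0],[0,0,0],[0,0,0],[0,0,0],[0,0,0]],"spin":[0,0,0,0,0,0]}' 1 25
python3 - <<'E'
from h import *
go([.603,-.266,.28],psi)
E
```

```text
t: 9.12
tool_pos: [0.6041, -0.2661, 0.021]
orientation: [2.36, 2.073, 0.0]
force: [0.3, -0.4, 0.1]
opening: 0.0715
gripper_force: 0.0
t: 9.62
tool_pos: [0.6043, -0.2671, 0.022]
orientation: [2.36, 2.071, 0.001]
force: [0.3, 0.2, 6.4]
opening: 0.0496
gripper_force: 25.0
travel [0.0007, -0.0009, -0.258] spin -0.007 | pos [ 0.6043 -0.2671  0.022 ] q6 -0.36 t 9.62 F [0.3 0.2 6.4] op 0.0496 gf 25.0
```

```bash
python3 -m inch '{"travel":[[0,0,-0.01],[0,0,-0.03],[0,0,-0.06],[0,0,-0.09],[0,0,-0.12],[0,0,-0.15],[0,0,-0.18],[0.005,0,-0.21],[0.015,-0.002,-0.235],[0.03,-0.006,-0.25]],"spin":[0,0,0,0,0,0,0,0,0,0]}'
python3 -m inch '{"travel":[[0.025,-0.007,-0.005],[0.055,-0.015,-0.007],[0.085,-0.025,-0.007],[0.115,-0.035,-0.007],[0.145,-0.045,-0.007],[0.175,-0.054,-0.007],[0.205,-0.063,-0.007],[0.235,-0.072,-0.007],[0.265,-0.081,-0.007],[0.295,-0.09,-0.007]],"spin":[0,0,0,0,0,0,0,0,0,0]}'
python3 - <<'E'
from h import *
go(VIEW+[0,0,.0215],psi)
E
```

```text
t: 10.45
tool_pos: [0.602, -0.237, 0.2749]
orientation: [2.359, 2.068, 0.002]
force: [0.9, -0.5, -0.3]
opening: 0.0494
gripper_force: 25.0
t: 11.28
tool_pos: [0.549, 0.0701, 0.2771]
orientation: [-2.36, -2.072, 0.001]
force: [0.1, -0.5, -0.5]
opening: 0.0494
gripper_force: 25.0
travel [0.2926, -0.0842, 0.1027] spin -0.006 | pos [0.549  0.0701 0.2771] q6 0.16 t 11.28 F [ 0.1 -0.5 -0.5] op 0.0494 gf 25.0
```

```bash
python3 -m inch '{"travel":[[0.03,-0.009,0],[0.06,-0.017,0],[0.095,-0.027,0],[0.13,-0.037,0],[0.165,-0.047,0],[0.2,-0.057,0],[0.235,-0.067,0],[0.265,-0.076,0.01],[0.285,-0.082,0.025],[0.2926,-0.0842,0.04]],"spin":[0,0,0,0,0,0,0,0,0,0]}'
python3 -m inch '{"travel":[[0,0,0.02],[0,0,0.04],[0,0,0.053],[0,0,0.061],[0,0,0.0627],[0,0,0.0627],[0,0,0.0627]],"spin":[0,0,0,0,0,0,0]}'
python3 - <<'E'
from h import *
go(VIEW+[0,0,.0215],psi)
snap('scene','f')
im,d=snap('top');P=cloud('top',d);
im,d=snap('scene');Q=cloud('scene',d)
for n,C in (('top',P),('scene',Q)):
    m=(abs(C[...,0]-.503)<.08)&(abs(C[...,1]-.371)<.08)&(C[...,2]>.07)&(C[...,2]<.09)
    print(n,m.sum(),C[m].min(0),C[m].max(0))
E
```

```text
t: 12.12
tool_pos: [0.5027, 0.3728, 0.2369]
orientation: [-2.357, -2.076, -0.001]
force: [0.9, -0.1, -0.9]
opening: 0.0497
gripper_force: 25.0
t: 12.7
tool_pos: [0.5054, 0.3693, 0.1762]
orientation: [2.361, 2.072, 0.003]
force: [0.3, -0.3, 0.7]
opening: 0.0496
gripper_force: 25.0
travel [0.0016, -0.0024, 0.0017] spin -0.007 | pos [0.5054 0.3693 0.1762] q6 0.68 t 12.7 F [ 0.3 -0.3  0.7] op 0.0496 gf 25.0
top 443 [0.45160177 0.30906977 0.07046641] [0.56707614 0.42114444 0.08977544]
scene 525 [0.43905411 0.30522334 0.07008353] [0.56710557 0.44067718 0.08997802]
```

View pics/f.png

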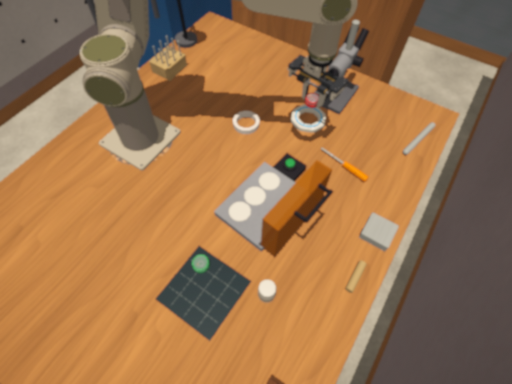

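The red dish is over the ring light at (311,100) and the green one is still on the mat at (200,263). I'll correct the offset, hold, and measure the pads meanwhile.

```bash
Z='{"travel":[[0.0016,-0.002,0.0015],[0.0016,-0.002,0.0015],[0.0016,-0.002,0.0015],[0.0016,-0.002,0.0015],[0.0016,-0.002,0.0015]],"spin":[0,0,0,0,0]}' ; unset Z
python3 -m inch '{"travel":[[0.0016,-0.002,0.0015],[0.0016,-0.002,0.0015],[0.0016,-0.002,0.0015],[0.0016,-0.002,0.0015],[0.0016,-0.002,0.0015],[0.0016,-0.002,0.0015],[0.0016,-0.002,0.0015],[0.0016,-0.002,0.0015],[0.0016,-0.002,0.0015],[0.0016,-0.002,0.0015]],"spin":[0,0,0,0,0,0,0,0,0,0]}'
python3 -m inch '{"travel":[[0,0,0],[0,0,0],[0,0,0],[0,0,0],[0,0,0],[0,0,0],[0,0,0],[0,0,0],[0,0,0],[0,0,0]],"spin":[0,0,0,0,0,0,0,0,0,0]}'
python3 -m inch '{"travel":[[0,0,0],[0,0,0],[0,0,0],[0,0,0],[0,0,0],[0,0,0],[0,0,0],[0,0,0],[0,0,0],[0,0,0]],"spin":[0,0,0,0,0,0,0,0,0,0]}'
python3 -m inch '{"travel":[[0,0,0],[0,0,0],[0,0,0],[0,0,0],[0,0,0],[0,0,0],[0,0,0],[0,0,0],[0,0,0],[0,0,0]],"spin":[0,0,0,0,0,0,0,0,0,0]}'
python3 - <<'E'
from h import *
for cam in ('top','scene'):
    im,d=snap(cam);P=cloud(cam,d);hsv=cv2.cvtColor(im,cv2.COLOR_RGB2HSV)
    m=(hsv[...,1]<60)&(hsv[...,2]>190)&(d>0)&(abs(P[...,2]-.03)<.008)&(abs(P[...,1])<.15)&(abs(P[...,0]-.5)<.12)
    n,l,s,c=cv2.connectedComponentsWithStats(m.astype(np.uint8))
    for i in range(1,n):
        if s[i,4]>40: 
            q=P[l==i];cc,r=cv2.minEnclosingCircle(q[:,:2].astype(np.float32));print(cam,s[i,4],np.round(cc,4),round(r,4),q.mean(0).round(4))
for b in(-.076,0,.076): print('pred',st(-.035,b,.03))
go(st(-.035,.076,.28),psi); go(VIEW+[0,0,.0215],psi)
E
```

```text
t: 13.68
tool_pos: [0.5031, 0.371, 0.1733]
orientation: [-2.361, -2.072, 0.0]
force: [0.0, 0.3, 0.1]
opening: 0.0493
gripper_force: 25.0
t: 14.52
tool_pos: [0.503, 0.371, 0.1733]
orientation: [2.361, 2.072, 0.0]
force: [0.2, 0.3, -0.9]
opening: 0.0494
gripper_force: 25.0
t: 15.35
tool_pos: [0.5031, 0.371, 0.1733]
orientation: [-2.361, -2.072, -0.0]
force: [0.5, -0.1, -1.1]
opening: 0.0496
gripper_force: 25.0
t: 16.18
tool_pos: [0.5031, 0.371, 0.1733]
orientation: [-2.361, -2.072, 0.0]
force: [-0.1, 0.2, -0.9]
opening: 0.0493
gripper_force: 25.0
top 399 [0.5148 0.0858] 0.0337 [0.515  0.0862 0.0314]
top 406 [0.5054 0.0106] 0.0338 [0.5051 0.0106 0.0315]
top 409 [ 0.4966 -0.065 ] 0.034 [ 0.4959 -0.0651  0.0315]
scene 1063 [0.5039 0.0129] 0.1139 [0.5053 0.0077 0.0313]
pred [ 0.49739335 -0.06460285  0.03      ]
pred [0.50673441 0.01082092 0.03      ]
pred [0.51607547 0.08624469 0.03      ]
travel [-0.2807, 0.0498, -0.1067] spin -0.007 | pos [0.503  0.371  0.1733] q6 0.68 t 16.28 F [-0.3  0.7 -1.3] op 0.0492 gf 25.0
travel [0.0002, 0.0001, -0.0012] spin -0.007 | pos [0.503  0.371  0.1733] q6 0.68 t 16.28 F [-0.3  0.7 -1.3] op 0.0492 gf 25.0
```

Pads measured: pad2 (0.515, 0.086) and pad0 (0.496, -0.065). The red dish goes to pad2.

```bash
python3 -m inch '{"travel":[[0,0,-0.015],[0,0,-0.04],[0,0,-0.07],[-0.01,0.002,-0.085],[-0.03,0.005,-0.09],[-0.055,0.01,-0.09],[-0.085,0.015,-0.09],[-0.115,0.02,-0.09],[-0.145,0.025,-0.09],[-0.175,0.03,-0.09]],"spin":[0,0,0,0,0,0,0,0,0,0]}'
python3 -m inch '{"travel":[[-0.03,0.005,0],[-0.06,0.01,0],[-0.085,0.015,0],[-0.1,0.018,0.01],[-0.106,0.0187,0.03],[-0.106,0.0187,0.06],[-0.106,0.0187,0.09],[-0.106,0.0187,0.12],[-0.106,0.0187,0.14],[-0.106,0.0187,0.14]],"spin":[0,0,0,0,0,0,0,0,0,0]}'
python3 - <<'E'
from h import *
go([.515,.086,.0525],psi)
E
```

```text
t: 17.12
tool_pos: [0.5099, 0.1916, 0.2632]
orientation: [2.361, 2.072, 0.0]
force: [0.3, 0.4, -0.6]
opening: 0.0495
gripper_force: 25.0
t: 17.95
tool_pos: [0.511, 0.0851, 0.1178]
orientation: [-2.358, -2.069, 0.011]
force: [-1.5, -0.4, -1.9]
opening: 0.0493
gripper_force: 25.0
travel [0.0015, 0.0044, 0.0653] spin -0.007 | pos [0.511  0.0851 0.1178] q6 0.2 t 17.95 F [-1.5 -0.4 -1.9] op 0.0493 gf 25.0
```

```bash
python3 -m inch '{"travel":[[0,0,0.005],[0,0,0.02],[0,0,0.04],[0,0,0.05],[0,0,0.055],[0,0,0.055],[0,0,0.055],[0,0,0.055]],"spin":[0,0,0,0,0,0,0,0]}'
python3 - <<'E'
from h import *
go([.515,.086,.0525],psi)
E
```

```text
t: 18.62
tool_pos: [0.516, 0.0861, 0.0698]
orientation: [2.36, 2.072, 0.003]
force: [0.3, 0.5, -0.4]
opening: 0.0497
gripper_force: 25.0
travel [-0.0002, -0.001, 0.0173] spin -0.007 | pos [0.516  0.0861 0.0698] q6 0.2 t 18.62 F [ 0.3  0.5 -0.4] op 0.0497 gf 25.0
```

```bash
python3 -m inch '{"travel":[[0,-0.001,0.005],[0,-0.001,0.01],[0,-0.001,0.014],[0,-0.001,0.016],[0,-0.001,0.0173],[0,-0.001,0.0173],[0,-0.001,0.0173],[0,-0.001,0.0173]],"spin":[0,0,0,0,0,0,0,0]}'
python3 - <<'E'
from h import *
go([.515,.086,.0525],psi)
E
```

```text
t: 19.28
tool_pos: [0.5135, 0.0862, 0.0519]
orientation: [-2.36, -2.072, 0.002]
force: [-8.2, -0.3, 12.9]
opening: 0.0492
gripper_force: 25.0
travel [0.0, 0.0015, -0.0006] spin -0.007 | pos [0.5135 0.0862 0.0519] q6 0.2 t 19.28 F [-8.2 -0.3 12.9] op 0.0492 gf 25.0
```

```bash
python3 -m inch '{"travel":[[0,0,0],[0,0,0],[0,0,0],[0,0,0],[0,0,-0.01],[0,0,-0.035],[0,0,-0.065],[0,0,-0.095],[0,0,-0.12],[0,0,-0.12]],"spin":[0,0,0,0,0,0,0,0,0,0]}' 0.23 25
python3 - <<'E'
from h import *
dish('red',.03);dish('green')
go([.492,-.268,.17],psi)
E
```

```text
t: 20.12
tool_pos: [0.5175, 0.0864, 0.1784]
orientation: [2.356, 2.068, 0.013]
force: [1.0, -0.4, 2.1]
opening: 0.0716
gripper_force: 0.0
red top none
red scene 98 [0.5132 0.0852] 0.025 z [0.039 0.053 0.057]
green top 104 [ 0.4759 -0.2345] 0.0249 z [0.02  0.025 0.029]
green scene 106 [ 0.4791 -0.2363] 0.0242 z [0.014 0.023 0.027]
travel [-0.3539, 0.0249, 0.0002] spin -0.007 | pos [0.5132 0.0861 0.1701] q6 0.2 t 20.32 F [0.2 1.2 0.1] op 0.0716 gf 0.0
```

The green dish was knocked to about (0.478, -0.236), and red stands on pad2 at (0.513, 0.085).

```bash
python3 -m inch '{"travel":[[-0.025,0,0],[-0.06,0.001,0],[-0.1,0.002,0],[-0.14,0.003,0],[-0.18,0.004,0],[-0.22,0.005,0],[-0.26,0.006,0],[-0.295,0.0065,0],[-0.315,0.0068,0],[-0.3235,0.0068,0]],"spin":[0,0,0,0,0,0,0,0,0,0]}'
python3 -m inch '{"travel":[[0,0,0],[0,0,0]],"spin":[0,0]}'
python3 - <<'E'
from h import *
dish('green')
go([.478,-.2355,.021],psi)
E
```

```text
t: 21.15
tool_pos: [0.477, -0.2379, 0.1691]
orientation: [-2.362, -2.067, 0.002]
force: [0.2, -0.0, -0.6]
opening: 0.0719
gripper_force: 0.0
t: 21.32
tool_pos: [0.4782, -0.2346, 0.1698]
orientation: [-2.36, -2.07, 0.0]
force: [-0.3, 0.6, -0.8]
opening: 0.0714
gripper_force: 0.0
green top none
green scene 103 [ 0.4797 -0.2369] 0.024 z [0.014 0.023 0.028]
travel [-0.0019, -0.0004, 0.1494] spin -0.006 | pos [ 0.4787 -0.2339  0.1704] q6 -0.42 t 21.42 F [-0.4 -0.1  0.4] op 0.0719 gf 0.0
```

```bash
python3 -m inch '{"travel":[[-0.002,0,0.025],[-0.002,0,0.055],[-0.002,0,0.085],[-0.002,0,0.115],[-0.002,0,0.135],[-0.002,0,0.145],[-0.002,0,0.1495],[-0.002,0,0.1495]],"spin":[0,0,0,0,0,0,0,0]}'
python3 -m inch '{"travel":[[0,0,0],[0,0,0],[0,0,0],[0,0,0],[0,0,0],[0,0,0]],"spin":[0,0,0,0,0,0]}' 1 25
python3 - <<'E'
from h import *
go([.478,-.2355,.28],psi)
E
```

```text
t: 22.08
tool_pos: [0.4784, -0.2364, 0.0212]
orientation: [-2.359, -2.073, 0.0]
force: [-0.5, 0.6, 0.5]
opening: 0.0713
gripper_force: 0.0
t: 22.58
tool_pos: [0.4793, -0.238, 0.0228]
orientation: [2.36, 2.071, 0.001]
force: [-1.8, 0.7, 6.5]
opening: 0.0495
gripper_force: 25.0
travel [0.0021, -0.0011, -0.2572] spin -0.007 | pos [ 0.4793 -0.238   0.0228] q6 -0.43 t 22.58 F [-1.8  0.7  6.5] op 0.0495 gf 25.0
```

```bash
python3 -m inch '{"travel":[[0,0,-0.01],[0,0,-0.03],[0,0,-0.06],[0,0,-0.09],[0,0,-0.12],[0,0,-0.15],[0.005,0,-0.175],[0.02,-0.002,-0.19],[0.045,-0.004,-0.195],[0.075,-0.007,-0.195]],"spin":[0,0,0,0,0,0,0,0,0,0]}'
python3 -m inch '{"travel":[[0.03,-0.003,0],[0.065,-0.006,0],[0.1,-0.009,0],[0.135,-0.012,0],[0.17,-0.015,0],[0.205,-0.018,0],[0.24,-0.021,0],[0.275,-0.025,0],[0.31,-0.028,0],[0.345,-0.031,0]],"spin":[0,0,0,0,0,0,0,0,0,0]}'
python3 - <<'E'
from h import *
go(VIEW+[0,0,.0222],psi)
E
```

```text
t: 23.42
tool_pos: [0.4821, -0.1629, 0.2198]
orientation: [2.36, 2.067, 0.003]
force: [0.1, 0.5, -1.7]
opening: 0.0496
gripper_force: 25.0
t: 24.25
tool_pos: [0.4948, 0.1856, 0.2173]
orientation: [2.361, 2.072, 0.001]
force: [0.8, 0.5, -0.2]
opening: 0.0496
gripper_force: 25.0
travel [0.1851, -0.0158, 0.0421] spin -0.007 | pos [0.4948 0.1856 0.2173] q6 0.39 t 24.25 F [ 0.8  0.5 -0.2] op 0.0496 gf 25.0
```

```bash
python3 -m inch '{"travel":[[0.03,-0.003,0],[0.06,-0.006,0],[0.09,-0.009,0],[0.12,-0.011,0],[0.15,-0.013,0.005],[0.17,-0.015,0.015],[0.182,-0.0158,0.028],[0.1851,-0.0158,0.038],[0.1851,-0.0158,0.0415],[0.1851,-0.0158,0.0415]],"spin":[0,0,0,0,0,0,0,0,0,0]}'
python3 -m inch '{"travel":[[0,0,0],[0,0,0],[0,0,0],[0,0,0]],"spin":[0,0,0,0]}'
python3 - <<'E'
from h import *
go(VIEW+[0,0,.0222],psi)
E
```

```text
t: 25.08
tool_pos: [0.5028, 0.3684, 0.1736]
orientation: [-2.361, -2.072, 0.005]
force: [-0.0, 0.3, -1.4]
opening: 0.0496
gripper_force: 25.0
t: 25.42
tool_pos: [0.5041, 0.3692, 0.1761]
orientation: [2.362, 2.071, 0.002]
force: [-0.2, -0.3, -0.0]
opening: 0.0495
gripper_force: 25.0
travel [0.0019, -0.0012, 0.0009] spin -0.008 | pos [0.5041 0.3692 0.1761] q6 0.68 t 25.42 F [-0.2 -0.3 -0. ] op 0.0495 gf 25.0
```

```bash
python3 -m inch '{"travel":[[0.0015,-0.001,0],[0.0015,-0.001,0],[0.0015,-0.001,0],[0.0015,-0.001,0],[0.0015,-0.001,0],[0.0015,-0.001,0],[0.0015,-0.001,0],[0.0015,-0.001,0],[0.0015,-0.001,0],[0.0015,-0.001,0]],"spin":[0,0,0,0,0,0,0,0,0,0]}'
python3 -m inch '{"travel":[[0,0,0],[0,0,0],[0,0,0],[0,0,0],[0,0,0],[0,0,0],[0,0,0],[0,0,0],[0,0,0],[0,0,0]],"spin":[0,0,0,0,0,0,0,0,0,0]}'
python3 -m inch '{"travel":[[0,0,0],[0,0,0],[0,0,0],[0,0,0],[0,0,0],[0,0,0],[0,0,0],[0,0,0],[0,0,0],[0,0,0]],"spin":[0,0,0,0,0,0,0,0,0,0]}'
python3 -m inch '{"travel":[[0,0,0],[0,0,0],[0,0,0],[0,0,0],[0,0,0],[0,0,0],[0,0,0],[0,0,0],[0,0,0],[0,0,0]],"spin":[0,0,0,0,0,0,0,0,0,0]}'
python3 - <<'E'
from h import *
dish('red',.03);snap('scene','g')
go([.4966,-.065,.13],psi)
E
```

```text
t: 26.25
tool_pos: [0.5028, 0.3711, 0.175]
orientation: [-2.361, -2.072, 0.0]
force: [-1.1, 0.1, -1.4]
opening: 0.0495
gripper_force: 25.0
t: 27.08
tool_pos: [0.5028, 0.3712, 0.175]
orientation: [-2.361, -2.072, -0.0]
force: [0.9, -0.6, 0.4]
opening: 0.0494
gripper_force: 25.0
t: 27.92
tool_pos: [0.5028, 0.3711, 0.175]
orientation: [-2.361, -2.072, 0.0]
force: [-0.4, 0.3, -0.5]
opening: 0.0497
gripper_force: 25.0
t: 28.75
tool_pos: [0.5028, 0.3711, 0.1751]
orientation: [2.361, 2.072, -0.0]
force: [-0.2, 0.1, -0.3]
opening: 0.0495
gripper_force: 25.0
red top 132 [0.5135 0.0871] 0.0254 z [0.049 0.054 0.061]
red scene 94 [0.5134 0.0854] 0.0244 z [0.038 0.053 0.057]
travel [-0.4333, 0.0504, 0.045] spin -0.007 | pos [0.5028 0.3711 0.175 ] q6 0.68 t 28.9 F [-0.7 -0.  -1.6] op 0.0494 gf 25.0
```

View pics/g.png

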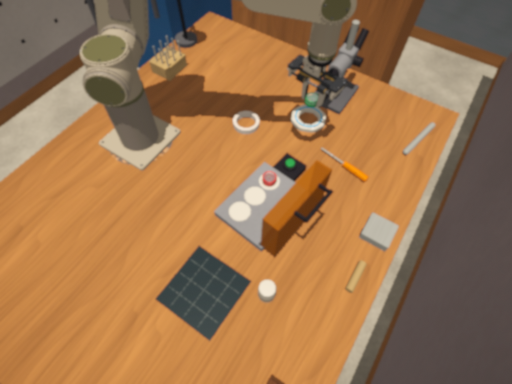

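Green is held above the ring light at (311,100), and red is on its pad at (269,178). The green dish goes to pad0.

```bash
python3 -m inch '{"travel":[[0,0,-0.01],[0,0,-0.025],[-0.015,0.002,-0.035],[-0.04,0.005,-0.04],[-0.07,0.009,-0.04],[-0.105,0.013,-0.04],[-0.14,0.017,-0.04],[-0.175,0.021,-0.04],[-0.21,0.025,-0.04],[-0.245,0.029,-0.04]],"spin":[0,0,0,0,0,0,0,0,0,0]}'
python3 -m inch '{"travel":[[-0.035,0.004,0],[-0.07,0.008,0],[-0.105,0.012,0],[-0.14,0.016,0],[-0.165,0.019,0.005],[-0.18,0.0204,0.02],[-0.187,0.0211,0.045],[-0.1883,0.0214,0.075],[-0.1883,0.0214,0.1],[-0.1883,0.0214,0.115]],"spin":[0,0,0,0,0,0,0,0,0,0]}'
python3 -m inch '{"travel":[[0,0,0.01],[0,0,0.018],[0,0,0.02],[0,0,0.02],[0,0,0.02]],"spin":[0,0,0,0,0]}'
python3 - <<'E'
from h import *
go([.4964,-.065,.053],psi)
E
```

```text
t: 29.73
tool_pos: [0.4997, 0.1229, 0.2161]
orientation: [2.36, 2.072, 0.002]
force: [1.3, 0.0, -0.5]
opening: 0.0496
gripper_force: 25.0
t: 30.57
tool_pos: [0.4953, -0.0652, 0.0979]
orientation: [-2.36, -2.07, 0.002]
force: [0.2, 0.1, -0.1]
opening: 0.05
gripper_force: 25.0
t: 30.98
tool_pos: [0.4975, -0.0652, 0.0813]
orientation: [2.36, 2.072, 0.002]
force: [0.4, -0.1, -0.0]
opening: 0.0495
gripper_force: 25.0
travel [0.0, -0.0012, 0.0283] spin -0.007 | pos [ 0.4975 -0.0652  0.0813] q6 -0.1 t 30.98 F [ 0.4 -0.1 -0. ] op 0.0495 gf 25.0
```

```bash
python3 -m inch '{"travel":[[0,-0.001,0.008],[0,-0.001,0.016],[0,-0.001,0.022],[0,-0.001,0.025],[0,-0.001,0.027],[0,-0.001,0.028],[0,-0.001,0.028],[0,-0.001,0.028]],"spin":[0,0,0,0,0,0,0,0]}'
python3 -m inch '{"travel":[[0,0,0],[0,0,0],[0,0,0],[0,0,0],[0,0,-0.01],[0,0,-0.035],[0,0,-0.065],[0,0,-0.095],[0,0,-0.13],[0,0,-0.16]],"spin":[0,0,0,0,0,0,0,0,0,0]}' 0.23 25
python3 - <<'E'
from h import *
dish('green',.03,cams=['scene']);dish('red',.03);
go(handle(1.565)+[0,0,.08],psi)
E
```

```text
t: 31.65
tool_pos: [0.495, -0.0648, 0.0527]
orientation: [-2.36, -2.072, 0.002]
force: [-8.7, 1.9, 13.1]
opening: 0.0492
gripper_force: 25.0
t: 32.48
tool_pos: [0.4956, -0.0649, 0.215]
orientation: [2.36, 2.072, 0.001]
force: [1.6, 0.1, 0.5]
opening: 0.0716
gripper_force: 0.0
green scene 111 [ 0.497  -0.0582] 0.029 z [0.04  0.054 0.057]
red top 89 [0.5131 0.0867] 0.0242 z [0.048 0.054 0.059]
red scene 67 [0.5176 0.0905] 0.0291 z [0.036 0.051 0.057]
travel [0.0782, 0.2166, -0.0799] spin -0.007 | pos [ 0.4977 -0.0654  0.2162] q6 -0.1 t 32.63 F [0.7 0.2 0.9] op 0.0717 gf 0.0
```

```bash
python3 -m inch '{"travel":[[0,0,-0.03],[0,0,-0.06],[0,0,-0.08],[0.01,0.02,-0.085],[0.02,0.05,-0.085],[0.03,0.085,-0.085],[0.042,0.12,-0.085],[0.055,0.155,-0.085],[0.067,0.19,-0.085],[0.075,0.21,-0.085]],"spin":[0,0,0,0,0,0,0,0,0,0]}' 0.72 25
python3 -m inch '{"travel":[[0,0,0],[0,0,0],[0,0,0],[0,0,0]],"spin":[0,0,0,0]}'
python3 - <<'E'
from h import *
dish('green',.03);dish('red',.03,cams=['scene'])
go([.7213,-.0205,.2148],psi)
im,d=snap('scene','k0');cv2.imwrite('pics/k.png',cv2.resize(im[100:270,180:400,::-1],None,fx=3,fy=3))
E
```

```text
t: 33.47
tool_pos: [0.7152, -0.0168, 0.2937]
orientation: [-2.359, -2.071, 0.003]
force: [1.1, -0.2, -0.7]
opening: 0.0263
gripper_force: 0.0
t: 33.8
tool_pos: [0.7127, -0.0181, 0.2971]
orientation: [-2.361, -2.072, 0.001]
force: [-0.7, -0.8, -0.2]
opening: 0.0261
gripper_force: 0.0
green top none
green scene 99 [ 0.4954 -0.0634] 0.0248 z [0.04  0.053 0.057]
red scene 89 [0.5131 0.0928] 0.0308 z [0.035 0.052 0.057]
travel [-0.0012, 0.0085, 0.0833] spin -0.007 | pos [ 0.713  -0.0182  0.2981] q6 0.03 t 33.95 F [-0.3 -1.2  0.4] op 0.0259 gf 0.0
```

View pics/k.png

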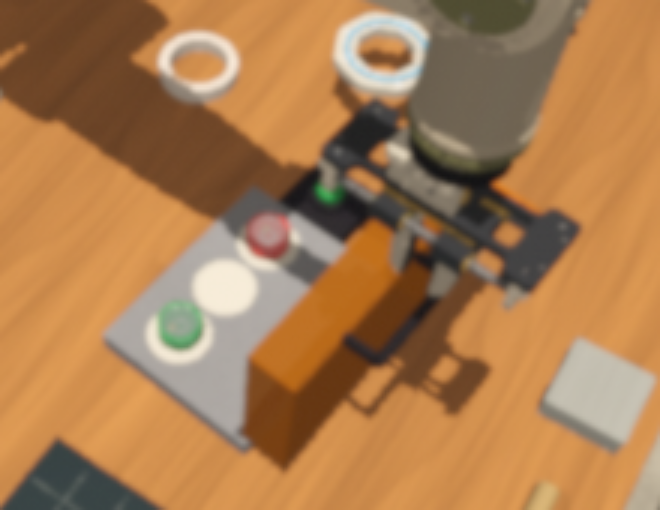

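Both dishes are centred on their pads (green at crop 180,330, red at 268,235) and the guard is still upright. Next: align, descend and grip the handle.

```bash
python3 -m inch '{"travel":[[-0.001,0.0085,0],[-0.001,0.0085,0],[-0.001,0.0085,0.01],[-0.001,0.0085,0.03],[-0.001,0.0085,0.05],[-0.001,0.0085,0.065],[-0.001,0.0085,0.075],[-0.001,0.0085,0.082],[-0.001,0.0085,0.083],[-0.001,0.0085,0.083]],"spin":[0,0,0,0,0,0,0,0,0,0]}'
python3 -m inch '{"travel":[[0,0,0],[0,0,0],[0,0,0],[0,0,0]],"spin":[0,0,0,0]}' 1 20
python3 - <<'E'
from h import *
s=robot.read_state();p=s['tool_pos']+[0,0,.002]-st(HINGE,0,.032);th=np.pi-np.arctan2(93,185)-np.arctan2(p[2],p@ex);print('th',th,s['force'])
for t in np.linspace(th,0,26): print(round(t,2),((handle(t)-handle(th))@ex).round(4),(-(handle(t)-handle(th))[2]).round(4))
E
```

```text
t: 34.83
tool_pos: [0.7217, -0.0199, 0.214]
orientation: [-2.361, -2.072, 0.0]
force: [-0.0, 0.1, 0.4]
opening: 0.0262
gripper_force: 0.0
t: 35.17
tool_pos: [0.7223, -0.0199, 0.2153]
orientation: [2.36, 2.072, 0.002]
force: [-1.0, 0.2, 3.1]
opening: 0.011
gripper_force: 20.0
th 1.5689671291533087 [-0.98735417  0.16094321  3.09974961]
1.57 0.0 -0.0
1.51 -0.0118 -0.0054
1.44 -0.0239 -0.0101
1.38 -0.0363 -0.0141
1.32 -0.0489 -0.0172
1.26 -0.0617 -0.0196
1.19 -0.0746 -0.0211
1.13 -0.0876 -0.0218
1.07 -0.1006 -0.0217
1.0 -0.1135 -0.0208
0.94 -0.1264 -0.0191
0.88 -0.1392 -0.0166
0.82 -0.1517 -0.0133
0.75 -0.1641 -0.0092
0.69 -0.1761 -0.0043
0.63 -0.1878 0.0013
0.56 -0.1992 0.0076
0.5 -0.2101 0.0146
0.44 -0.2206 0.0223
0.38 -0.2305 0.0307
0.31 -0.24 0.0396
0.25 -0.2488 0.0491
0.19 -0.257 0.0592
0.13 -0.2646 0.0698
0.06 -0.2715 0.0808
0.0 -0.2777 0.0922
```

```bash
python3 -m inch '{"travel":[[0,-0.0118,-0.0054],[0,-0.0239,-0.0101],[0,-0.0363,-0.0141],[0,-0.0489,-0.0172],[0,-0.0617,-0.0196],[0,-0.0746,-0.0211],[0,-0.0876,-0.0218],[0,-0.1006,-0.0217],[0,-0.1135,-0.0208],[0,-0.1264,-0.0191]],"spin":[0,0,0,0,0,0,0,0,0,0]}'
python3 -m inch '{"travel":[[0,-0.0128,0.0025],[0,-0.0253,0.0058],[0,-0.0377,0.0099],[0,-0.0497,0.0148],[0,-0.0614,0.0204],[0,-0.0728,0.0267],[0,-0.0837,0.0337],[0,-0.0942,0.0414],[0,-0.1041,0.0498],[0,-0.1136,0.0587]],"spin":[0,0,0,0,0,0,0,0,0,0]}'
python3 - <<'E'
from h import *
s=robot.read_state();p=s['tool_pos']+[0,0,.002]-st(HINGE,0,.032);print('th',np.pi-np.arctan2(93,185)-np.arctan2(p[2],p@ex),s['force'])
go(handle(0)-[0,0,.002],psi)
E
```

```text
t: 36.0
tool_pos: [0.5974, -0.0043, 0.2351]
orientation: [2.358, 2.069, 0.004]
force: [2.0, -1.0, 1.6]
opening: 0.0116
gripper_force: 20.0
t: 36.83
tool_pos: [0.4845, 0.0108, 0.1755]
orientation: [2.359, 2.07, 0.003]
force: [2.4, -2.1, 0.3]
opening: 0.0115
gripper_force: 20.0
th 0.31406874797755924 [ 2.43592932 -2.13134104  0.27323389]
travel [0.0025, -0.0381, 0.0523] spin -0.007 | pos [0.4845 0.0108 0.1755] q6 0.05 t 36.83 F [ 2.4 -2.1  0.3] op 0.0115 gf 20.0
```

```bash
python3 -m inch '{"travel":[[0,-0.0088,0.0095],[0,-0.017,0.0196],[0,-0.0246,0.0302],[0,-0.0315,0.0412],[0,-0.0377,0.0526],[0,-0.0379,0.0535],[0,-0.0379,0.0535]],"spin":[0,0,0,0,0,0,0]}'
python3 - <<'E'
from h import *
s=robot.read_state();p=s['tool_pos']+[0,0,.002]-st(HINGE,0,.032);print('th',np.pi-np.arctan2(93,185)-np.arctan2(p[2],p@ex),s['force'])
go(handle(0)-[0,0,.002],psi)
E
```

```text
t: 37.42
tool_pos: [0.4457, 0.016, 0.1205]
orientation: [-2.361, -2.072, 0.002]
force: [-0.3, -1.5, -4.9]
opening: 0.0113
gripper_force: 20.0
th -0.013219818643109171 [-0.29031594 -1.4797617  -4.86957778]
travel [0.0023, 0.0011, -0.0025] spin -0.007 | pos [0.4457 0.016  0.1205] q6 0.05 t 37.42 F [-0.3 -1.5 -4.9] op 0.0113 gf 20.0
```

```bash
python3 -m inch '{"travel":[[0,0,0.001],[0,0,0.002],[0,0,0.003],[0,0,0.003],[0,0,0.003],[0,0,0.003]],"spin":[0,0,0,0,0,0]}'
python3 -m inch '{"travel":[[0,0,0],[0,0,0],[0,0,0],[0,0,0],[0,0,-0.02],[0,0,-0.05],[0,0,-0.08],[0,0,-0.11],[0,0,-0.13]],"spin":[0,0,0,0,0,0,0,0,0]}' 0.6 20
python3 - <<'E'
from h import *
o=np.array([.5424,.0059])
for cam in ['top','scene']:
    im,d=snap(cam,'m'+cam);P=cloud(cam,d);z=P[...,2]
    a=(P[...,:2]-o)@ex[:2];b=(P[...,:2]-o)@ey[:2]
    m=(d>0)&(abs(a)<.11)&(abs(b)<.13)&(z>.06)
    hsv=cv2.cvtColor(im,cv2.COLOR_RGB2HSV); am=m&(hsv[...,1]>150)&(hsv[...,2]>70)&(abs(b)<.11)
    A=np.c_[a[am],b[am],np.ones(am.sum())];w=z[am]
    for _ in range(5):
        s=np.linalg.lstsq(A,w,rcond=None)[0];r=abs(A@s-w);k=r<max(.003,2*np.median(r));A,w=A[k],w[k]
    print(cam,s.round(4),len(w))
    bm=(d>0)&(hsv[...,0]>40)&(hsv[...,0]<80)&(hsv[...,1]>90)&(b>.12)&(abs(a)<.1)&(b<.25)&(z>.035)
    if bm.sum()>5: c,r=cv2.minEnclosingCircle(P[bm][:,:2].astype(np.float32));print('button',bm.sum(),np.round(c,4),r,np.median(P[bm],0))
go([.541,.176,.12],psi)
E
```

```text
t: 37.92
tool_pos: [0.4455, 0.0161, 0.1197]
orientation: [-2.36, -2.072, 0.003]
force: [-14.8, -1.1, 17.2]
opening: 0.0114
gripper_force: 20.0
t: 38.67
tool_pos: [0.4472, 0.0162, 0.2513]
orientation: [2.359, 2.071, 0.004]
force: [0.8, 0.5, 0.3]
opening: 0.0371
gripper_force: 0.0
top [-0.0219 -0.0005  0.0896] 703
button 104 [0.5417 0.1784] 0.01703345775604248 [0.54157181 0.17721238 0.051926  ]
scene [-0.0104  0.0031  0.0882] 2592
button 80 [0.5393 0.1834] 0.02094748429954052 [0.54335887 0.17800998 0.0508669 ]
travel [0.1705, 0.0698, 0.1333] spin -0.007 | pos [0.4487 0.0161 0.2527] q6 0.05 t 38.77 F [0.3 0.1 0.5] op 0.0375 gf 0.0
```

View pics/mscene.png

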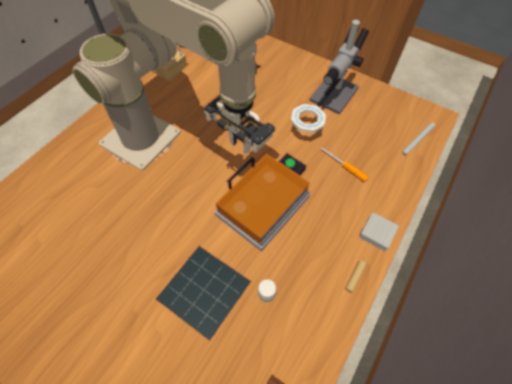

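The guard looks shut with the dishes showing through it. I'll check whether the remaining small slope is camera bias by fitting the table over the same x-range.

```bash
python3 - <<'E'
from h import *
o=np.array([.5424,.0059])
for cam in ['top','scene']:
    im,d=snap(cam);P=cloud(cam,d);x,y,z=P[...,0],P[...,1],P[...,2]
    for nm,m in (('right',(y>-.19)&(y<-.145)),('left',(y>.22)&(y<.28))):
        m=m&(d>0)&(x>.4)&(x<.7)&(abs(z)<.012)
        A=np.c_[x[m],np.ones(m.sum())];print(cam,nm,np.linalg.lstsq(A,z[m],rcond=None)[0].round(4),m.sum())
    a=(P[...,:2]-o)@ex[:2];b=(P[...,:2]-o)@ey[:2]
    for a0 in np.arange(-.08,.1,.03):
        k=(d>0)&(abs(a-a0)<.01)&(abs(b)<.11)&(z>.07)&(z<.1);print(round(a0,2),k.sum(),np.median(z[k]).round(4),end='; ')
    print()
E
```

```text
top right [-0.0004  0.0013] 1496
top left [0.0007 0.0005] 1960
-0.08 2 0.0878; -0.05 0 nan; -0.02 4 0.0904; 0.01 6 0.0875; 0.04 105 0.0877; 0.07 546 0.0879; 
scene right [ 0.0012 -0.    ] 1307
scene left [0.0007 0.0009] 934
-0.08 367 0.0878; -0.05 360 0.0878; -0.02 374 0.088; 0.01 395 0.0879; 0.04 401 0.0878; 0.07 408 0.0877;
  return _methods._mean(a, axis=axis, dtype=dtype,
  ret = ret.dtype.type(ret / rcount)
```

It reads flat at 0.088 m, so the guard is fully closed. Next, the button at (0.5415, 0.177).

```bash
python3 -m inch '{"travel":[[0.02,0.01,0],[0.05,0.02,0],[0.08,0.035,0],[0.11,0.045,0],[0.14,0.06,0.01],[0.16,0.068,0.03],[0.17,0.07,0.06],[0.1716,0.0702,0.09],[0.1716,0.0702,0.12],[0.1716,0.0702,0.14]],"spin":[0,0,0,0,0,0,0,0,0,0]}' 1 20
python3 -m inch '{"travel":[[0,0,0.008],[0,0,0.015],[0,0,0.015],[0,0,0.015],[0,0,0.015]],"spin":[0,0,0,0,0]}'
python3 - <<'E'
from h import *
go([.5415,.177,.0625],psi)
E
```

```text
t: 39.7
tool_pos: [0.535, 0.177, 0.1021]
orientation: [-2.358, -2.071, 0.01]
force: [-0.5, -0.8, 0.2]
opening: 0.0005
gripper_force: 0.0
t: 40.12
tool_pos: [0.5393, 0.1774, 0.0946]
orientation: [2.36, 2.071, 0.004]
force: [-0.1, -0.0, -0.3]
opening: 0.0005
gripper_force: 0.0
travel [-0.0001, 0.0021, 0.0322] spin -0.007 | pos [0.5393 0.1774 0.0946] q6 0.36 t 40.12 F [-0.1 -0.  -0.3] op 0.0005 gf 0.0
```

```bash
python3 -m inch '{"travel":[[0,0.002,0.01],[0,0.002,0.018],[0,0.002,0.022],[0,0.002,0.025],[0,0.002,0.027],[0,0.002,0.029],[0,0.002,0.031],[0,0.002,0.0325],[0,0.002,0.0325],[0,0.002,0.0325]],"spin":[0,0,0,0,0,0,0,0,0,0]}'
```

```text
t: 40.95
tool_pos: [0.5399, 0.1769, 0.0629]
orientation: [-2.361, -2.073, 0.001]
force: [-14.6, -4.0, 24.6]
opening: 0.0003
gripper_force: 12.5
```

The 24.6 N reaction with the tips at 0.046 m means the button is bottomed. Release and retreat.

```bash
python3 -m inch '{"travel":[[0,0,-0.01],[0,0,-0.03],[0,0,-0.06],[0,0,-0.09],[0,0,-0.12],[0,0,-0.15],[0,0,-0.18],[0,0,-0.2],[0,0,-0.2],[0,0,-0.2]],"spin":[0,0,0,0,0,0,0,0,0,0]}'
python3 -m inch '{"travel":[[0,0,0],[-0.01,-0.02,0],[-0.02,-0.05,0],[-0.03,-0.08,0],[-0.03,-0.1,0],[-0.03,-0.11,0],[-0.03,-0.11,0],[-0.03,-0.11,0],[-0.03,-0.11,0],[-0.03,-0.11,0]],"spin":[0,0,0,0,0,0,0,0,0,0]}'
python3 - <<'E'
from h import *
o=np.array([.5424,.0059])
im,d=snap('top');P=cloud('top',d);z=P[...,2];a=(P[...,:2]-o)@ex[:2];b=(P[...,:2]-o)@ey[:2]
hsv=cv2.cvtColor(im,cv2.COLOR_RGB2HSV)
bm=(d>0)&(hsv[...,0]>40)&(hsv[...,0]<80)&(hsv[...,1]>90)&(b>.14)&(abs(a)<.1)&(b<.22)&(z>.035);print('button z',bm.sum(),np.median(z[bm]))
im,d=snap('scene');P=cloud('scene',d);z=P[...,2];a=(P[...,:2]-o)@ex[:2];b=(P[...,:2]-o)@ey[:2]
for a0 in (-.07,0,.07):
    k=(d>0)&(abs(a-a0)<.01)&(abs(b)<.11)&(z>.07)&(z<.1);print(np.median(z[k]).round(4))
cv2.imwrite('pics/z.png',cv2.resize(im[100:300,170:400,::-1],None,fx=3,fy=3))
print(robot.read_state()['force'])
E
```

```text
t: 41.78
tool_pos: [0.5411, 0.1772, 0.2622]
orientation: [2.36, 2.071, 0.005]
force: [-0.0, -0.6, -0.2]
opening: 0.0006
gripper_force: 0.0
t: 42.62
tool_pos: [0.4276, 0.1613, 0.2598]
orientation: [-2.361, -2.072, 0.001]
force: [-0.2, -0.3, 0.4]
opening: 0.0007
gripper_force: 0.0
button z 0 nan
0.0876
0.0877
0.0879
[-0.68194178  0.13186717 -1.02497171]
  return _methods._mean(a, axis=axis, dtype=dtype,
  ret = ret.dtype.type(ret / rcount)
```

View pics/z.png

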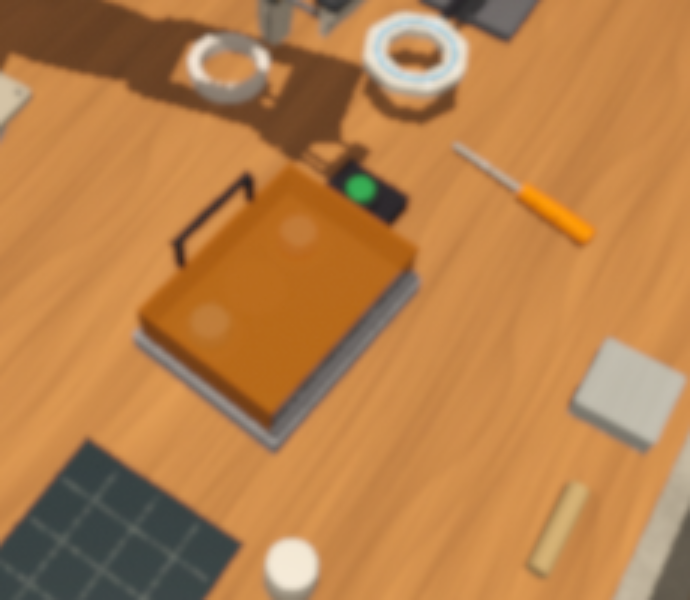

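The guard is shut, both dishes show through it at (210,322) and (298,232), the button is free at (360,188), and the bystanders haven't moved.

```bash
python3 -c "
from plant import close_job
print(close_job())"
```

```text
the job is handed in; nothing more can be done
None
```

The job is done and handed in: guard raised, red then green dish shown at the microscope and set on separate pads, guard closed, start button pressed and released (no verdict was returned).

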